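# Square up the leaning blanks in the rack and set the keeper block

## Robot

A 6-joint arm with a two-finger parallel gripper is mounted at the origin on the work surface. World frame = base frame: x ahead of the robot, y to its left, z up, the work surface at z = 0. Lengths are in mm, angles in rad, forces in N, time in s.
With the tool pointing down it reaches from about 350 to 950 mm from the base axis. Payload 17.4 kg.
Tool frame: the origin (TCP) lies midway between the tips of the shut fingers; the grasp point (between the pads) lies 19 mm behind it; z points along the fingers, y is the line along which they close (so a half turn about z gives the same grasp; the last joint's range is limited). The gripper opens to 93 mm and grips with 3 to 60 N. Pads are 15 mm wide; open, the fingers measure 128 mm over their backs; the gripper's body (75 mm by 188 mm) begins 65 mm behind the grasp point.
Start: joints at [1.066, 0.116, 1.442, -0, 1.584, -0.038], TCP at [303.779, 602.786, 218.646] pointing down, gripper open.
Joint ranges: [-2.83, 2.83], [-0.83, 2.19], [0.07, 2.5], [-1.14, 4.28], [0.01, 3], [-2.97, 2.97]. Speed limits (rad/s): [1.89, 1.89, 2.22, 3.14, 3.14, 3.14].

## Interface

Orientations are given as a 3x3 rotation matrix whose columns are the frame's x, y, z axes.
In Python, from plant import monitor, optics, ticket gives the robot as it stands.
- The arm moves only by the shell command python3 -m jog 'ROWS' [OPENING] [FORCE]. ROWS is JSON, a list of rows, each a list of 2 entries, a list of its own where there are three numbers: the shift along the tool's x, y, z scaled (see below), then the turn about the tool's z scaled (see below). A call has 1 to 10 rows; each row shifts and turns the commanded pose from where the row before left it, along the tool's axes as they then stand; what a row does not reach is not made up. The controller multiplies each number of a shift by 6 cm and each number of a turn by 4 degrees. A row lasts 1/8 s, in which the tool goes at most 62.5 mm and 10.7 degrees, less where a joint would pass 70% of its speed; a pose out of reach is approached as far as the arm can. A call with a number of a shift or a turn outside -1 to 1 is refused whole. A call with a gripper value outside its range is refused whole. OPENING is the gripper command: -1 is fully open, 1 is shut, values between are in proportion, set as the call begins (- or left out, the last holds). The fingers move at their own pace and stop on an object; FORCE is the grip in N (left out, the last holds). Time passes only in rows, so rows that do not move let the fingers close. It gives the time, the measured TCP pose, the force, the opening and the grip force at its end, in the units of the state.
- monitor.state(): the state, without advancing time (a new reading comes with each control period).
- optics.camera(name): name is "side" or "top" or "wrist"; returns a dict with "image" (480x640x3 uint8, red, green, blue), "mtx" (3x3 intrinsics, pixels), "R" (3x3) and "t" (3): a world point X has camera coordinates R X + t; the wrist camera has in their place "tool_from_camera" (4x4, takes a point from camera to tool coordinates, whose origin is the TCP and whose axes are the flange's). Camera axes: x right, y down, z forward; pixel columns grow to the right and rows downward; lengths in mm; the calibration is good to about 2 mm. The wrist camera is an equidistant fisheye: a pixel r from the principal point sees the ray r / f radians off the axis. A picture is of the moment at which its call begins: read the wrist's pose just before it. There is no depth.
- ticket.job_done(): hands the job in; it is judged then, once.
The state is a dict: "t": time; "joint_positions": joint angles; "joint_velocities": joint speeds; "joint_efforts": joint torques, N m; "tool_pos": TCP position; "tool_rot": TCP orientation; "ft_force": force on the tool from outside, world axes, zero at the start; "torque": the same for the moment, N m; "gripper_width": finger opening in mm; "gripper_force": force on a finger pad.
Only numpy, scipy, OpenCV 4.12 (cv2) and the standard library are available. Lean on these libraries where they do the work, as an engineer would, in place of code of your own. Each camera call takes 0.05 s, during which the arm holds its last target. There are 200 camera calls.

## Task

The four wooden blanks in the grey rack have slumped against its backstop: get them upright and packed square against the backstop, without taking any out. First stand the wooden keeper block, which lies on its back, upright on the bench outside the rack and let go of it; then take it again, push the row home with it inside the rack and leave it standing there square against the front blank. Do not disturb the toy car, glue bottle or screwdriver.

Things in the scene. Friction and masses are not known exactly. Their poses are not given: they have to be found in the camera images.
- backstop (a point): Fixed grey sheet-metal rack, an open-topped channel 78 mm wide inside. This point: foot of the backstop's inner face, mid-width, on the channel floor, which is 8 mm above the bench. z up, x out through the backstop (the way to push), y across. Backstop 90 mm wide, 12 mm thick, 97 mm high above the floor; a brace stands 55 mm out behind it.
- rack_mouth (a point): The rack's open near end: mid-width on the channel floor, 215 mm from the backstop along its -x, axes as the backstop's. There is no wall or lip here. The side walls are 6 mm thick and 28 mm high above the floor.
- blank1_mid (a point): Centre of wooden blank 1 (next to the backstop): a plain pale board 14 mm thick (its x), 68 mm wide (its y), 90 mm tall (its z), about 58 g. It stands on the rack's floor leaning roughly 20 to 30 degrees, its top towards the backstop, its foot out towards the near end.
- blank2_mid (a point): Centre of wooden blank 2 (counted from the backstop): a plain pale board 14 mm thick (its x), 68 mm wide (its y), 90 mm tall (its z), about 58 g. It stands on the rack's floor leaning roughly 20 to 30 degrees, its top towards the backstop, its foot out towards the near end.
- blank3_mid (a point): Centre of wooden blank 3 (counted from the backstop): a plain pale board 14 mm thick (its x), 68 mm wide (its y), 90 mm tall (its z), about 58 g. It stands on the rack's floor leaning roughly 20 to 30 degrees, its top towards the backstop, its foot out towards the near end.
- blank4_mid (a point): Centre of wooden blank 4 (the foremost, farthest from the backstop): a plain pale board 14 mm thick (its x), 68 mm wide (its y), 90 mm tall (its z), about 58 g. It stands on the rack's floor leaning roughly 20 to 30 degrees, its top towards the backstop, its foot out towards the near end.
- keeper_mid (a point): Loose keeper block of pale wood, about 160 g. This point: centre of its body, 50 mm deep (x), 64 mm wide (y), 60 mm tall (z); flat front at +x, foot 30 mm below (-z). At the start it lies on its back on the bench: +x up, +z level and pointing to the robot within some 40 degrees, this point 25 mm above the bench. Standing, its +z is up.
- keeper_rib (a point): Middle of the keeper's grip rib, which stands on top of the body, flush with its back: 14 mm thick (x), 64 mm wide (y), 30 mm high (z). It lies 18 mm behind (-x) and 45 mm above (+z) the body's centre; same axes.
- toycar: Bystander: wooden toy car 130 x 70 x 59 mm, origin under its middle.
- glue: Bystander: white glue bottle with red cap, 44 mm across, 110 mm tall, origin at its foot.
- screwdriver: Bystander: screwdriver with red handle lying on the bench, about 200 mm long, origin under its middle.
There are look-alikes about, which are no part of the job. Leave any yellow look-alike of the part that bears blank1_mid alone. What is shaped like the part that bears blank3_mid but orange is not meant.

How it is judged (in metres and radians):
On the way:
1. the keeper block stands upright on the bench, outside the rack, let go (angle between keeper_mid's own z axis and vertical below 0.08 rad and height (world z) of keeper_mid between 0.026 and 0.034 m and contact force between keeper and the fingers below 0.05 N), for 0.2 s.
At the end, for the whole second after the job is handed in: Four blanks stand on the rack floor, upright and square to the backstop within 4 degrees, packed with at most 5 mm of gaps in all; the keeper stands on the rack floor against them, upright within 4 and square within 5 degrees, at most 6 mm of gaps in all; all at rest (angle between each of blank1_mid, blank2_mid, blank3_mid, blank4_mid, keeper_mid's own z axis and vertical below 0.07 rad and angle between the x axis of each of blank1_mid, blank2_mid, blank3_mid, blank4_mid and the x axis of backstop, either way round below 0.07 rad and linear speed of each of blank1, blank2, blank3, blank4, keeper below 0.02 m/s and x of each of blank1_mid, blank2_mid, blank3_mid, blank4_mid in the frame of backstop above -0.054 m and y of blank1_mid in the frame of backstop between -0.012 and 0.012 m and z of blank1_mid in the frame of backstop between 0.04 and 0.05 m and y of blank2_mid in the frame of backstop between -0.012 and 0.012 m and z of blank2_mid in the frame of backstop between 0.04 and 0.05 m and y of blank3_mid in the frame of backstop between -0.012 and 0.012 m and z of blank3_mid in the frame of backstop between 0.04 and 0.05 m and y of blank4_mid in the frame of backstop between -0.012 and 0.012 m and z of blank4_mid in the frame of backstop between 0.04 and 0.05 m and angle between the x axis of keeper_mid and the x axis of backstop, either way round below 0.09 rad and x of keeper_mid in the frame of backstop above -0.087 m and z of keeper_mid in the frame of backstop between 0.025 and 0.035 m); the robot touches nothing.
It fails at once if the toy car is moved more than 30 mm (distance of toycar from where it was at the start of the episode above 0.03 m).
It fails at once if the glue bottle is moved more than 30 mm (distance of glue from where it was at the start of the episode above 0.03 m).
It fails at once if the screwdriver is moved more than 30 mm (distance of screwdriver from where it was at the start of the episode above 0.03 m).
It fails at once if a blank is lifted out of the rack (z of any of blank1_mid, blank2_mid, blank3_mid, blank4_mid in the frame of backstop above 0.085 m).
It also fails if it takes over 66 s, if anything falls off the work surface, if the arm or the gripper's body presses on something with over 40 N, if the wrist force passes 120 N, or if a joint passes its speed limit or range.

## Working session

There is one attempt and no reset: what is moved stays moved. The work goes in short steps, Python scripts to look and compute and a shell command to move; the robot and the scene stay as the last step left them, time stands still between calls to the robot, and variables do not carry over. Pictures are saved under pics/ and viewed, at most 12 in all, crops included, and the job is handed in when it is done.

```bash
mkdir -p pics; ls; cat > h.py <<'E'
import numpy as np, cv2
from plant import monitor, optics, ticket
def snap(n,f=None):
    c=optics.camera(n)
    if f: cv2.imwrite('pics/'+f+'.png',c['image'][:,:,::-1])
    return c
def ray(c,u,v):
    d=np.linalg.inv(np.array(c['mtx']))@[u,v,1.]; R=np.array(c['R']);t=np.array(c['t'])
    return -R.T@t, R.T@d
def onz(c,u,v,z):
    o,d=ray(c,u,v); return o+d*(z-o[2])/d[2]
def proj(c,X):
    p=np.array(c['mtx'])@(np.array(c['R'])@np.array(X,float)+np.array(c['t'])); return p[:2]/p[2]
E
python3 - <<'E'
from h import *
import pickle
s=monitor.state(); print({k:np.round(v,3).tolist() for k,v in s.items()})
a=snap('top','top0');b=snap('side','side0')
pickle.dump((a,b),open('c.pkl','wb'))
for c in(a,b): print(np.round(c['mtx'],1).tolist(),np.round(ray(c,320,240),2).tolist())
w=snap('wrist'); print({k:np.round(v,3).tolist() for k,v in w.items() if k!='image'})
E
```

```text
pics
{'t': 0.0, 'joint_positions': [1.066, 0.116, 1.442, -0.0, 1.584, -0.038], 'joint_velocities': [-0.001, -0.0, 0.001, 0.001, -0.0, -0.002], 'joint_efforts': [0.001, -72.129, -62.26, 0.078, 0.024, -0.0], 'tool_pos': [303.698, 602.603, 217.937], 'tool_rot': [[-0.893, 0.45, -0.001], [0.45, 0.893, -0.001], [0.0, -0.001, -1.0]], 'ft_force': [0.022, 0.652, -0.335], 'torque': [-0.0, -0.006, 0.023], 'gripper_force': 0.0, 'gripper_width': 93.279}
[[501.1, 0.0, 319.9], [0.0, 501.1, 239.8], [0.0, 0.0, 1.0]] [[501.6, 11.03, 1168.51], [0.08, 0.01, -1.0]]
[[570.6, 0.0, 309.3], [0.0, 570.6, 243.3], [0.0, 0.0, 1.0]] [[472.65, -755.25, 1001.22], [0.12, 0.63, -0.77]]
{'mtx': [[371.648, 0.0, 318.676], [0.0, 371.648, 241.552], [0.0, 0.0, 1.0]], 'tool_from_camera': [[-0.0, -0.969, -0.249, 67.724], [1.0, -0.0, -0.0, -0.463], [0.0, -0.249, 0.969, -166.885], [0.0, 0.0, 0.0, 1.0]]}
```

View pics/top0.png

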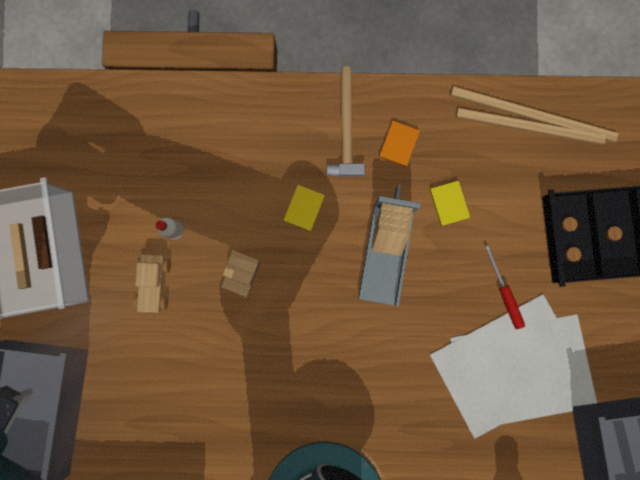

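View pics/side0.png

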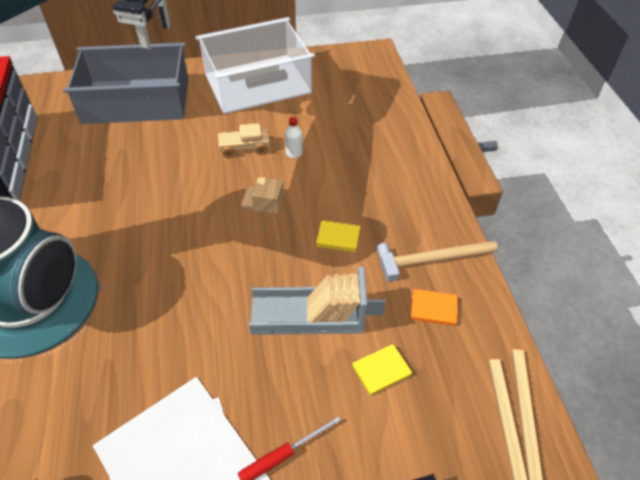

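Candidates: blanks are the pale boards in the rack (top 393,228); the yellow boards (305,207), (450,202) and the orange one (400,143) are look-alikes to leave alone. The keeper is the pale block at (240,272); the other pale wooden thing, at (150,285), is the toy car (it has wheels in the side view). I'll check the choice in a crop.

```bash
python3 - <<'E'
from h import *
import pickle
a,b=pickle.load(open('c.pkl','rb'))
f=lambda c,x,y,w,h,k:cv2.resize(c['image'][y:y+h,x:x+w],None,fx=k,fy=k,interpolation=cv2.INTER_CUBIC)
A=f(a,205,235,70,75,4);B=f(b,225,160,70,75,4);C=f(a,350,180,80,130,2);D=f(b,240,260,150,80,3.5)
im=np.zeros((600,800,3),np.uint8)
im[:300,:280]=A;im[:300,280:560]=B;im[:260,600:760]=C;im[310:590,0:525]=D
cv2.imwrite('pics/crop.png',im[:,:,::-1])
E
```

```text
(no output)
```

View pics/crop.png

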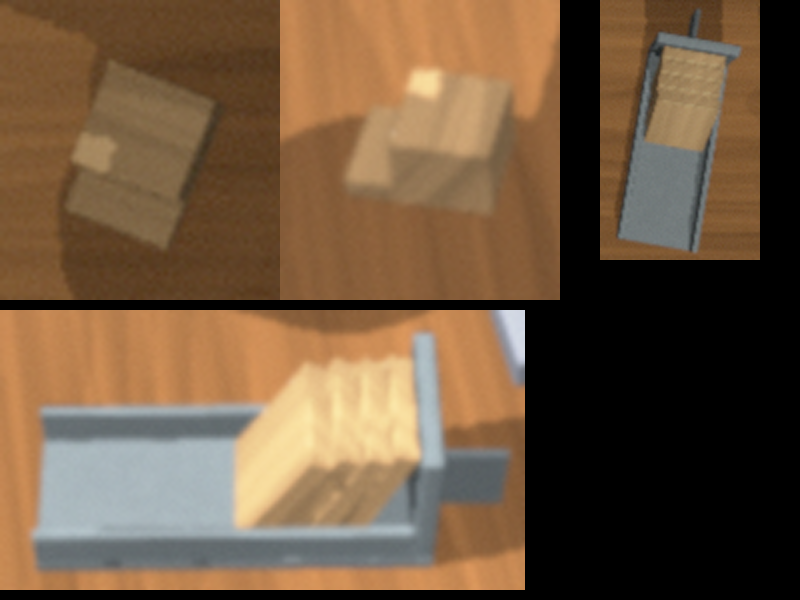

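The crop confirms the keeper: body top face with corners near crop (110,60), (215,102), (180,200), (75,160), and the low rib towards the robot, with outer corners (168,248) and (68,208). The rack mouth is at the bottom, with the four blanks leaning on the backstop. Next I convert these pixels to positions.

```bash
python3 - <<'E'
from h import *
import pickle
a,b=pickle.load(open('c.pkl','rb'))
P=lambda u,v,k,ox,oy,z,c=a:onz(c,(u+.5)/k-.5+ox,(v+.5)/k-.5+oy,z)
K=[P(u,v,4,205,235,50) for u,v in [(110,60),(215,102),(180,200),(75,160)]]
R=[P(u,v,4,205,235,14) for u,v in [(168,248),(68,208)]]
print(np.round(K),np.round(R))
print('sizes',[round(np.linalg.norm(K[i]-K[(i+1)%4])) for i in range(4)],np.linalg.norm(R[0]-R[1]))
print('body',np.mean(K,0),'yaws',[np.degrees(np.arctan2(*(p-q)[1::-1])) for p,q in[(K[1],K[0]),(K[2],K[3]),(K[2],K[1]),(K[3],K[0]),(R[0],R[1])]])
# rack: outer wall-top corners / floor mouth corners
for n,u,v,z in [('mouthL floor',20,238,8),('mouthR floor',97,250,8),('bs topL',57,37,105),('bs topR',140,50,105)]:
    print(n,np.round(P(u,v,2,350,180,z),1))
# side camera: base mouth corners & backstop top, crop D 3.5
for n,u,v,z in [('mouth far top',40,410,36),('mouth near top',33,530,36),('bs top near R',440,465,105),('bs top far R',432,335,105),('near wall bottom mouth',38,568,0),('near wall bottom end',435,563,0)]:
    print(n,np.round(P(u,v-310,3.5,240,260,z,b),1))
g=cv2.cvtColor(a['image'],cv2.COLOR_RGB2HSV)[...,:]
for n,(u,v),z in [('car',(150,285),30),('glue',(165,227),80),('ydist',(305,207),10)]: print(n,np.round(onz(a,u,v,z)))
E
```

```text
[[564. 216.  50.]
 [541. 156.  50.]
 [486. 174.  50.]
 [508. 233.  50.]] [[458. 186.  14.]
 [480. 244.  14.]]
sizes [64, 58, 63, 59] 62.08869837221145
body [524.70316561 194.8708738   50.        ] yaws [np.float64(-110.81264105685248), np.float64(-109.77363498785928), np.float64(161.7222233165994), np.float64(162.3209842708053), np.float64(-110.66238647848778)]
mouthL floor [457.4 -74.    8. ]
mouthR floor [ 445.2 -162.5    8. ]
bs topL [ 675.6 -104.4  105. ]
bs topR [ 662.9 -193.2  105. ]
mouth far top [458.4 -74.2  36. ]
mouth near top [ 446.3 -154.9   36. ]
bs top near R [ 666.  -194.1  105. ]
bs top far R [ 681.1 -109.   105. ]
near wall bottom mouth [ 445.7 -158.3    0. ]
near wall bottom end [ 670.9 -193.1    0. ]
car [482. 403.  30.]
glue [609. 359.  80.]
ydist [668.  56.  10.]
```

Sizes check out (64×59, 62 mm for the true 64×60, 64). Moving above the rib.

```bash
python3 -m jog '[[[-0.697,-0.5625,0],0],[[-0.697,-0.5625,0],0],[[-0.697,-0.5625,0],0],[[-0.697,-0.5625,0],0],[[-0.697,-0.5625,0],0],[[-0.697,-0.5625,0],0],[[-0.697,-0.5625,0],0],[[-0.697,-0.5625,0],0],[[0,0,0.6],-0.91],[[0,0,0.6],-0.91]]' -1 10
python3 - <<'E'
from h import *
import pickle,cv2
c=snap('wrist','w1'); s=monitor.state(); print(s['tool_pos'],s['tool_rot'])
pickle.dump((c,s),open('w1.pkl','wb'))
E
```

```text
t: 1.4
tool_pos: [481.3, 210.4, 145.8]
tool_rot: [[-0.943, 0.333, 0.001], [0.333, 0.943, 0.0], [-0.0, 0.0, -1.0]]
ft_force: [0.5, 0.1, -0.3]
gripper_width: 93.2
gripper_force: 0.0
[479.57052246 209.98541536 140.5610217 ] [[-0.94426106  0.32915962 -0.00499923]
 [ 0.32917223  0.94426793 -0.00192993]
 [ 0.00408536 -0.00346796 -0.99998564]]
```

View pics/w1.png

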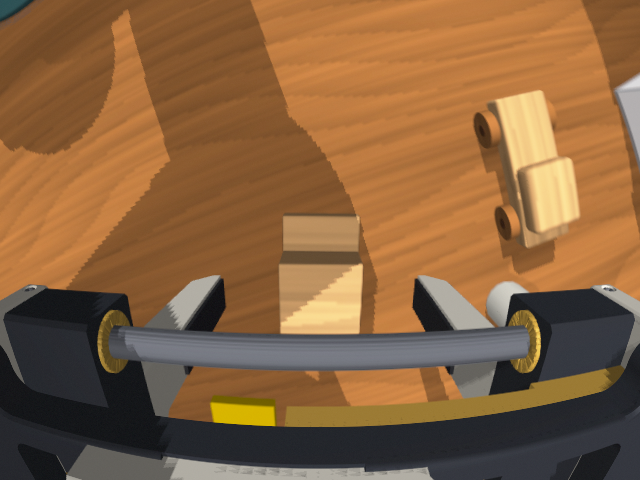

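The wrist view shows the fingers (tips at columns 224 and 415) centred on the rib (columns 283–360, rows 214–252), with its edges parallel to the tool. I'll work out the rib's position in the tool frame.

```bash
cat >> h.py <<'E'
def wpt(c,s,u,v,z):
    m=np.array(c['mtx']);p=np.array([u-m[0,2],v-m[1,2]]);r=np.hypot(*p);th=r/m[0,0]
    d=np.r_[np.sin(th)*p/r,np.cos(th)]; T=np.array(c['tool_from_camera']);R=np.array(s['tool_rot'])
    o=np.array(s['tool_pos'])+R@T[:3,3]; d=R@T[:3,:3]@d
    X=o+d*(z-o[2])/d[2]; return X, R.T@(X-np.array(s['tool_pos']))
E
python3 - <<'E'
from h import *
import pickle
c,s=pickle.load(open('w1.pkl','rb'))
for u,v,z in [(283,214,14),(360,215,14),(282,252,14),(358,252,14),(280,264,50),(363,264,50)]: print(*[np.round(x,1) for x in wpt(c,s,u,v,z)])
E
```

```text
[454.9 187.   14. ] [ 15.2 -29.4 126.7]
[476.  245.3  14. ] [ 14.5  32.6 126.5]
[484.4 175.1  14. ] [-16.5 -30.9 126.6]
[504.9 234.3  14. ] [-16.5  31.7 126.4]
[484.1 177.5  50. ] [-15.3 -28.9  90.6]
[504.  234.7  50. ] [-15.3  31.7  90.4]
```

```bash
python3 -m jog '[[[0,0,0.5],0],[[0,0.015,0.5],0],[[0,0,0.5],0],[[0,0,0.4],0],[[0,0,0.2],0],[[0,0,0.1],0],[[0,0,0],0],[[0,0,0],0]]' -1 10
```

```text
t: 2.45
tool_pos: [481.8, 212.2, 15.6]
tool_rot: [[-0.943, 0.333, 0.001], [0.333, 0.943, 0.0], [-0.001, 0.001, -1.0]]
ft_force: [-0.8, -0.1, -0.1]
gripper_width: 92.9
gripper_force: 0.0
```

```bash
python3 -m jog '[[[0,0,0.2],0],[[0,0,0],0]]' -1 5; python3 -m jog '[[[0,0,0],0],[[0,0,0],0],[[0,0,0],0],[[0,0,0],0],[[0,0,0],0],[[0,0,0],0]]' 1 5
```

```text
t: 2.7
tool_pos: [480.7, 211.7, 1.6]
tool_rot: [[-0.943, 0.333, -0.001], [0.333, 0.943, -0.001], [0.001, -0.001, -1.0]]
ft_force: [0.1, -0.2, 0.1]
gripper_width: 92.8
gripper_force: 0.0
t: 3.45
tool_pos: [481.4, 212.0, 2.8]
tool_rot: [[-0.943, 0.333, 0.0], [0.333, 0.943, 0.0], [-0.0, 0.0, -1.0]]
ft_force: [0.2, 0.1, 1.6]
gripper_width: 64.2
gripper_force: 5.0
```

```bash
python3 -m jog '[[[0,0,-0.25],0],[[0,0,-0.25],0],[[0,0,-0.25],0],[[0,0,-0.25],0],[[0,0,-0.25],0],[[0,0,-0.25],0],[[0,0,0],0],[[0,0,0],0]]'
python3 - <<'E'
from h import *
c=snap('wrist');a=snap('side')
im=np.zeros((480,800,3),np.uint8); im[:,:440]=c['image'][:,100:540]; im[:360,440:]=cv2.resize(a['image'][130:250,205:325],(360,360),interpolation=cv2.INTER_CUBIC)
cv2.imwrite('pics/l1.png',im[:,:,::-1])
E
```

```text
t: 4.45
tool_pos: [481.1, 211.9, 92.2]
tool_rot: [[-0.943, 0.333, -0.001], [0.333, 0.943, -0.0], [0.0, -0.0, -1.0]]
ft_force: [0.6, -0.8, -2.2]
gripper_width: 64.0
gripper_force: 5.0
```

View pics/l1.png

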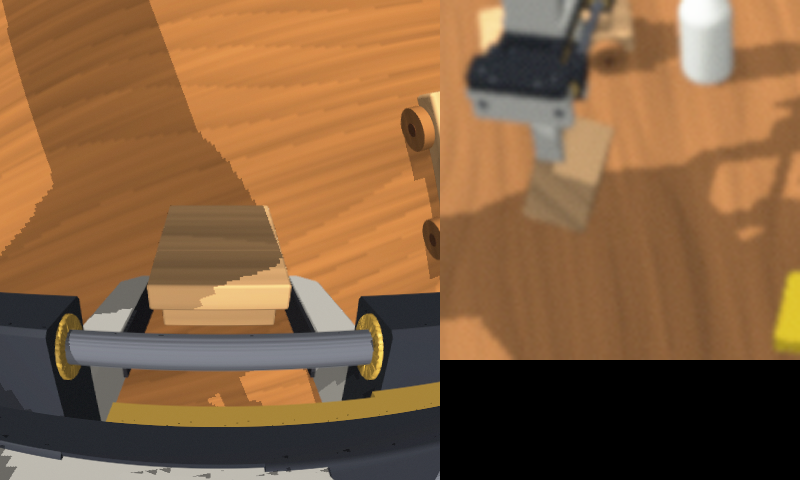

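Lifted, the keeper has swung down and hangs rib-up, tipped about 20° with its front edge lowest, as expected. Lowering it will level it.

```bash
python3 -m jog '[[[0,0,0.1],0],[[0,0,0.08],0],[[0,0,0.05],0],[[0,0,0.05],0],[[0,0,0.05],0],[[0,0,0.03],0],[[0,0,0],0],[[0,0,0],0]]'
python3 - <<'E'
from h import *
c=snap('wrist');a=snap('side')
im=np.zeros((480,800,3),np.uint8); im[:,:440]=c['image'][:,100:540]; im[:360,440:]=cv2.resize(a['image'][130:250,205:325],(360,360),interpolation=cv2.INTER_CUBIC)
cv2.imwrite('pics/l2.png',im[:,:,::-1])
E
```

```text
t: 5.55
tool_pos: [481.4, 212.0, 71.2]
tool_rot: [[-0.943, 0.333, 0.0], [0.333, 0.943, 0.0], [-0.0, 0.0, -1.0]]
ft_force: [-2.3, -0.9, 5.6]
gripper_width: 63.7
gripper_force: 5.0
```

View pics/l2.png

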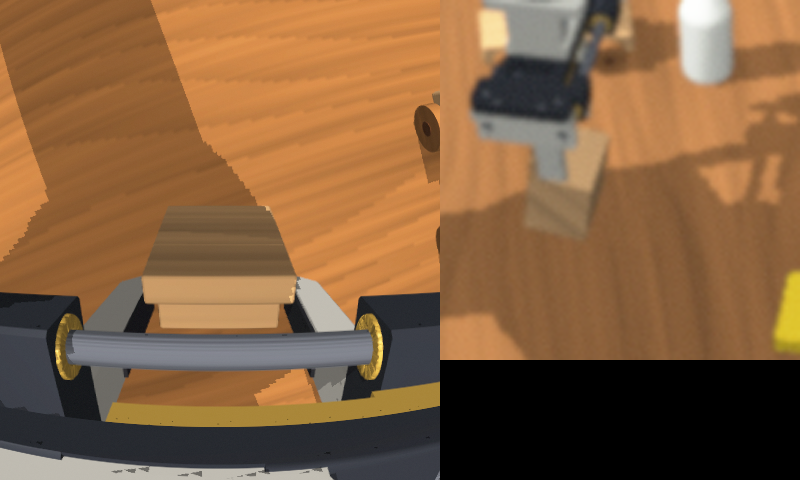

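It is touching (5.6 N) and nearly level. Now I let go, let it settle, and lift clear.

```bash
python3 -m jog '[[[0,0,0],0],[[0,0,0],0],[[0,0,0],0],[[0,0,0],0],[[0,0,0],0],[[0,0,0],0]]' -1
python3 -m jog '[[[0,0,-0.3],0],[[0,0,-0.4],0],[[0,0,-0.4],0],[[0,0,-0.4],0],[[0,0,-0.4],0],[[0,0,0],0],[[0,0,0],0]]'
python3 - <<'E'
from h import *
import pickle
s=monitor.state();c=snap('wrist');a=snap('side')
pickle.dump((c,s),open('w2.pkl','wb'))
im=np.zeros((480,800,3),np.uint8); im[:,:440]=c['image'][:,100:540]; im[:360,440:]=cv2.resize(a['image'][130:250,205:325],(360,360),interpolation=cv2.INTER_CUBIC)
cv2.imwrite('pics/l3.png',im[:,:,::-1])
E
```

```text
t: 6.4
tool_pos: [481.3, 212.0, 71.0]
tool_rot: [[-0.943, 0.333, -0.0], [0.333, 0.943, 0.0], [0.0, 0.0, -1.0]]
ft_force: [0.5, 0.0, -0.1]
gripper_width: 93.2
gripper_force: 0.0
t: 7.28
tool_pos: [481.1, 211.9, 184.7]
tool_rot: [[-0.943, 0.333, -0.0], [0.333, 0.943, -0.0], [0.0, -0.0, -1.0]]
ft_force: [0.1, -0.3, -0.2]
gripper_width: 93.1
gripper_force: 0.0
```

View pics/l3.png

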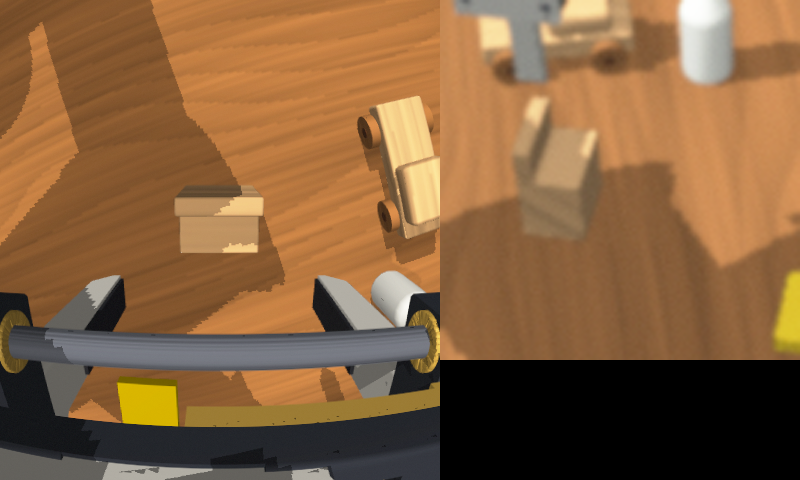

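The keeper stands upright (rib top at rows 197–215, body top down to row 252; upright edges in the side view). Now locate the rib for the second grip and check the wrist joint.

```bash
python3 - <<'E'
from h import *
import pickle
c,s=pickle.load(open('w2.pkl','rb')); print(np.round(s['joint_positions'],3))
for u,v,z in [(275,198,90),(363,197,90),(275,215.5,90),(363,215.5,90),(281,252,60),(358,252,60)]: print(*[np.round(x,1) for x in wpt(c,s,u,v,z)])
E
```

```text
[ 0.366 -0.202  1.804 -0.     1.54  -0.865]
[439.8 192.8  90. ] [ 32.6 -31.8  94.7]
[460.  252.1  90. ] [33.3 30.9 94.7]
[451.7 188.3  90. ] [ 19.9 -32.   94.7]
[472.8 247.9  90. ] [19.9 31.2 94.7]
[485.7 176.8  60. ] [-16.  -31.5 124.7]
[506.7 236.3  60. ] [-16.   31.5 124.7]
```

```bash
python3 -m jog '[[[0.442,-0.007,0],1],[[0,0,0],1],[[0,0,0],1],[[0,0,0],1],[[0,0,0],1],[[0,0,0],1],[[0,0,0],1],[[0,0,0],1],[[0,0,0],1],[[0,0,0],1]]' -1 40
python3 -m jog '[[[0,0,0],1],[[0,0,0],1],[[0,0,0],1],[[0,0,0],1],[[0,0,0],1],[[0,0,0],1],[[0,0,0],1],[[0,0,0],1],[[0,0,0],1],[[0,0,0],1]]'
python3 -m jog '[[[0,0,0.3],1],[[0,0,0.3],1],[[0,0,0.3],0.5],[[0,0,0.3],0],[[0,0,0.2],0],[[0,0,0],0],[[0,0,0],0]]'
python3 - <<'E'
from h import *
import pickle
s=monitor.state();c=snap('wrist','w3')
pickle.dump((c,s),open('w3.pkl','wb'))
E
```

```text
t: 8.62
tool_pos: [455.9, 220.3, 184.2]
tool_rot: [[-0.506, 0.863, -0.001], [0.863, 0.506, -0.0], [0.0, -0.001, -1.0]]
ft_force: [-0.4, -0.1, 0.2]
gripper_width: 92.9
gripper_force: 0.0
t: 9.88
tool_pos: [455.9, 220.3, 184.2]
tool_rot: [[0.167, 0.986, -0.001], [0.986, -0.167, -0.001], [-0.001, -0.001, -1.0]]
ft_force: [-0.2, 0.0, -0.3]
gripper_width: 93.2
gripper_force: 0.0
t: 10.75
tool_pos: [456.5, 220.5, 101.6]
tool_rot: [[0.333, 0.943, 0.001], [0.943, -0.333, 0.0], [0.0, 0.001, -1.0]]
ft_force: [-0.2, -0.8, -0.8]
gripper_width: 92.7
gripper_force: 0.0
```

View pics/w3.png

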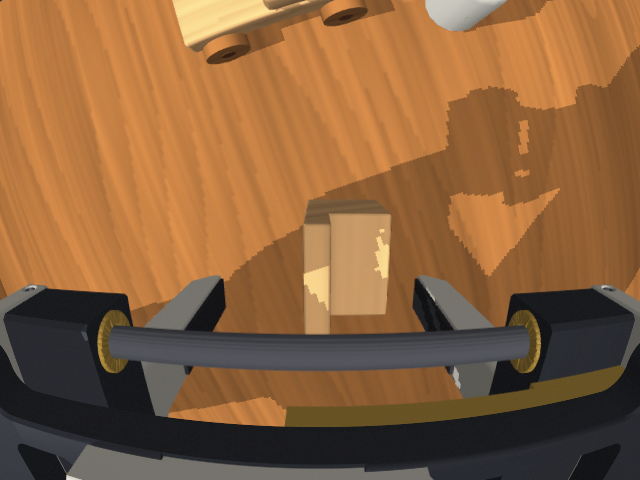

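The rib (columns 304–330) sits midway between the fingers and square to them. Lower, grip, and lift a little.

```bash
python3 -m jog '[[[0,0,0.3],0],[[0,0,0.2],0],[[0,0,0.11],0],[[0,0,0],0],[[0,0,0],0]]' -1 40
python3 -m jog '[[[0,0,0],0],[[0,0,0],0],[[0,0,0],0],[[0,0,0],0],[[0,0,0],0],[[0,0,0],0],[[0,0,0],0],[[0,0,0],0],[[0,0,0],0]]' 1 40
```

```text
t: 11.42
tool_pos: [456.4, 220.5, 64.8]
tool_rot: [[0.333, 0.943, 0.0], [0.943, -0.333, 0.0], [0.0, 0.0, -1.0]]
ft_force: [-0.8, 0.9, -0.0]
gripper_width: 92.8
gripper_force: 0.0
t: 12.55
tool_pos: [456.1, 220.4, 64.3]
tool_rot: [[0.333, 0.943, -0.0], [0.943, -0.333, -0.0], [-0.0, -0.0, -1.0]]
ft_force: [0.1, 0.7, -1.7]
gripper_width: 13.8
gripper_force: 40.0
```

```bash
python3 -m jog '[[[0,0,-0.3],0],[[0,0,-0.4],0],[[0,0,-0.3],0]]'
python3 -m jog '[[[-0.4,0.163,0],0],[[-0.752,0.309,0],0],[[-0.752,0.309,0],0],[[-0.752,0.309,0],0],[[-0.752,0.309,0],0],[[-0.752,0.309,0],0],[[-0.705,0.3,0],0],[[-0.4,0.163,0],0],[[0,0,0],-0.96],[[0,0,0],-0.96]]'
python3 -m jog '[[[0,0,0],-0.96],[[0,0,0],0],[[0,0,0],0]]'
python3 - <<'E'
from h import *
import pickle
s=monitor.state();c=snap('wrist','w4');a=snap('top');b=snap('side')
pickle.dump((c,s,a,b),open('w4.pkl','wb'))
im=np.zeros((600,800,3),np.uint8); im[:480,:460]=c['image'][:,90:550]
im[:450,480:]=cv2.resize(a['image'][170:320,320:427],(320,450),interpolation=cv2.INTER_CUBIC)
cv2.imwrite('pics/w4.png',im[:,:,::-1])
E
```

```text
t: 12.92
tool_pos: [456.5, 220.5, 126.6]
tool_rot: [[0.333, 0.943, 0.001], [0.943, -0.333, 0.001], [0.001, 0.001, -1.0]]
ft_force: [0.5, -0.9, -0.8]
gripper_width: 13.7
gripper_force: 40.0
t: 14.18
tool_pos: [473.7, -121.3, 125.2]
tool_rot: [[0.203, 0.979, 0.0], [0.979, -0.203, -0.0], [-0.0, 0.0, -1.0]]
ft_force: [-0.4, 0.7, -0.9]
gripper_width: 13.7
gripper_force: 40.0
t: 14.55
tool_pos: [473.8, -120.8, 124.8]
tool_rot: [[0.14, 0.99, 0.0], [0.99, -0.14, -0.0], [-0.0, 0.0, -1.0]]
ft_force: [-0.3, 0.2, -2.0]
gripper_width: 13.5
gripper_force: 40.0
```

View pics/w4.png

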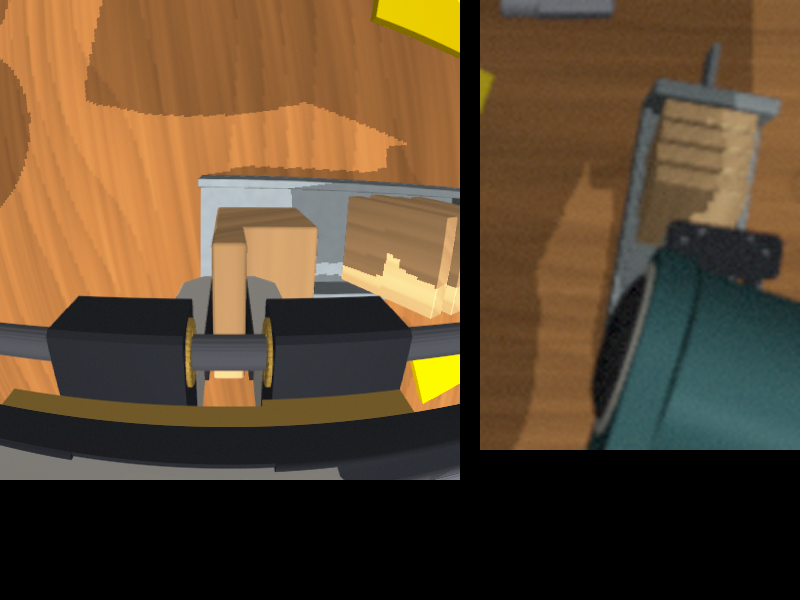

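```bash
python3 - <<'E'
from h import *
import pickle
c,s,a,b=pickle.load(open('w4.pkl','rb'))
for n,u,v,z in [('outer top edge mouth',290,178,36),('outer top edge far',540,190,36),('inner foot L',382,190,36),('inner foot R',410,265,8),('R wall top inner',410,280,36),('R wall outer',410,296,36),('R wall outer',460,297,36),('mouth floor',290,250,8),('keeper top',335,228,125)]: print(n,*[np.round(x,1) for x in wpt(c,s,u,v,z)])
g=cv2.cvtColor(c['image'],cv2.COLOR_RGB2GRAY)
for u in (400,420): print(u,[(v,int(g[v,u])) for v in range(172,200,2)],[(v,int(g[v,u])) for v in range(250,302,2)])
for v in (200,230,255): print(v,[(u,int(g[v,u])) for u in range(280,302,2)])
E
```

```text
outer top edge mouth [461.6 -71.4  36. ] [ 47.3 -19.   88.8]
outer top edge far [ 652.2 -101.8   36. ] [ 43.8 174.   88.9]
inner foot L [523.7 -88.3  36. ] [39.2 44.9 88.8]
inner foot R [ 545.1 -156.1    8. ] [-24.9  75.5 116.8]
R wall top inner [ 538.3 -157.8   36. ] [-27.6  69.   88.8]
R wall outer [ 537.6 -170.9   36. ] [-40.6  70.1  88.8]
R wall outer [ 578.4 -178.8   36. ] [-42.8 111.6  88.8]
mouth floor [ 450.3 -129.6    8. ] [-12.  -22.1 116.8]
keeper top [486.3 -90.8 125. ] [31.5  8.2 -0.2]
400 [(172, 97), (174, 98), (176, 99), (178, 80), (180, 79), (182, 178), (184, 189), (186, 147), (188, 128), (190, 126), (192, 138), (194, 138), (196, 137), (198, 138)] [(250, 176), (252, 175), (254, 176), (256, 176), (258, 177), (260, 176), (262, 177), (264, 176), (266, 176), (268, 176), (270, 176), (272, 176), (274, 178), (276, 177), (278, 177), (280, 177), (282, 177), (284, 177), (286, 178), (288, 178), (290, 178), (292, 177), (294, 178), (296, 178), (298, 62), (300, 30)]
420 [(172, 106), (174, 107), (176, 106), (178, 103), (180, 79), (182, 118), (184, 135), (186, 133), (188, 132), (190, 106), (192, 137), (194, 137), (196, 137), (198, 136)] [(250, 138), (252, 138), (254, 139), (256, 139), (258, 139), (260, 137), (262, 136), (264, 193), (266, 194), (268, 193), (270, 195), (272, 195), (274, 194), (276, 140), (278, 140), (280, 141), (282, 88), (284, 79), (286, 79), (288, 80), (290, 79), (292, 78), (294, 155), (296, 184), (298, 46), (300, 30)]
200 [(280, 150), (282, 146), (284, 143), (286, 145), (288, 145), (290, 156), (292, 189), (294, 188), (296, 190), (298, 190), (300, 192)]
230 [(280, 158), (282, 162), (284, 153), (286, 145), (288, 143), (290, 163), (292, 193), (294, 194), (296, 193), (298, 195), (300, 193)]
255 [(280, 151), (282, 155), (284, 160), (286, 160), (288, 152), (290, 162), (292, 189), (294, 189), (296, 189), (298, 189), (300, 193)]
```

```bash
python3 - <<'E'
from h import *
import pickle
c,s,a,b=pickle.load(open('w4.pkl','rb'))
g=cv2.GaussianBlur(cv2.cvtColor(c['image'],cv2.COLOR_RGB2GRAY),(3,3),0).astype(int)
L=[]
for u in range(300,545,20):
    d=np.diff(g[174:200,u]); v=174+np.argmax(d)+.5
    X,T=wpt(c,s,u,v,36); L.append(np.r_[u,v,T[:2],X[:2]])
L=np.array(L);print(np.round(L[:,:4],1).tolist())
p=np.polyfit(L[:,3],L[:,2],1);print('Lwall outer top',p,np.degrees(np.arctan(p[0])))
for u in (412,420,430,440):
    col=g[255:300,u];d=np.diff(col);k=[255+i for i in np.argsort(-abs(d))[:6]]
    print(u,sorted((int(v),int(d[v-255])) for v in k))
for v,z in((282,8),(293,36),(275,8),(263,8)): print(v,z,np.round(wpt(c,s,420,v+.5,z)[1],1))
# top view: edges of the rack: left wall outer line at z=36 & right wall
E
```

```text
[[300.0, 178.5, 46.9, -12.1], [320.0, 178.5, 46.9, 1.6], [340.0, 179.5, 46.2, 15.4], [360.0, 179.5, 46.4, 29.2], [380.0, 180.5, 45.9, 43.3], [400.0, 181.5, 45.5, 57.6], [420.0, 181.5, 45.8, 72.2], [440.0, 182.5, 45.6, 87.2], [460.0, 184.5, 44.7, 102.9], [480.0, 185.5, 44.6, 119.2], [500.0, 187.5, 43.9, 136.4], [520.0, 188.5, 44.0, 154.6], [540.0, 190.5, 43.4, 174.0]]
Lwall outer top [-1.90241911e-02  4.67904840e+01] -1.08987439000288
412 [(281, -26), (293, 40), (294, 33), (296, -42), (297, -62), (298, -35)]
420 [(274, -25), (293, 44), (294, 32), (296, -51), (297, -56), (298, -27)]
430 [(275, -24), (292, 25), (293, 45), (294, 30), (296, -69), (297, -50)]
440 [(282, -46), (283, -35), (293, 41), (295, -34), (296, -65), (297, -41)]
282 8 [-40.4  85.4 116.8]
293 36 [-38.7  77.9  88.8]
275 8 [-34.2  84.9 116.8]
263 8 [-23.7  84.  116.8]
```

Wall fit: the keeper is within about 1 mm of the channel centre, and the yaw is off by about 0.5–1°. Lower it into the channel with a small turn.

```bash
python3 -m jog '[[[0,0,0.25],0.15],[[0,0,0.25],0],[[0,0,0.2],0],[[0,0,0.1],0],[[0,0,0.05],0],[[0,0,0],0],[[0,0,0],0]]'
python3 -m jog '[[[0,0.2,0],0],[[0,0.2,0],0],[[0,0.15,0],0],[[0,0.1,0],0],[[0,0.1,0],0],[[0,0,0],0]]'
```

```text
t: 15.58
tool_pos: [473.9, -120.9, 73.9]
tool_rot: [[0.149, 0.989, 0.001], [0.989, -0.149, -0.0], [-0.0, 0.001, -1.0]]
ft_force: [0.3, 0.4, -2.2]
gripper_width: 13.6
gripper_force: 40.0
t: 16.32
tool_pos: [518.5, -127.5, 73.4]
tool_rot: [[0.149, 0.989, -0.0], [0.989, -0.149, 0.0], [0.0, -0.0, -1.0]]
ft_force: [0.3, 0.3, -2.2]
gripper_width: 13.3
gripper_force: 40.0
```

```bash
python3 -m jog '[[[0,0.08,0.008],0],[[0,0.08,0],0],[[0,0.08,0],0],[[0,0.08,0],0],[[0,0.08,0],0],[[0,0,0],0]]'
python3 -m jog '[[[0,0.06,0],0],[[0,0.06,0],0],[[0,0.06,0],0],[[0,0.06,0],0],[[0,0,0],0]]'
python3 - <<'E'
from h import *
import pickle
s=monitor.state();c=snap('wrist');b=snap('side')
pickle.dump((c,s,b),open('w5.pkl','wb'))
im=np.zeros((600,800,3),np.uint8); im[:300,:550]=c['image'][100:400,90:]
im[310:590,:525]=cv2.resize(b['image'][260:340,240:390],(525,280),interpolation=cv2.INTER_CUBIC)
cv2.imwrite('pics/w5.png',im[:,:,::-1])
E
```

```text
t: 17.08
tool_pos: [542.3, -131.2, 73.0]
tool_rot: [[0.149, 0.989, 0.0], [0.989, -0.149, -0.0], [-0.0, 0.0, -1.0]]
ft_force: [-0.0, -0.3, -2.3]
gripper_width: 13.8
gripper_force: 40.0
t: 17.7
tool_pos: [556.6, -133.3, 73.0]
tool_rot: [[0.149, 0.989, 0.0], [0.989, -0.149, -0.0], [0.0, 0.0, -1.0]]
ft_force: [0.4, -0.9, -1.6]
gripper_width: 13.8
gripper_force: 40.0
```

View pics/w5.png

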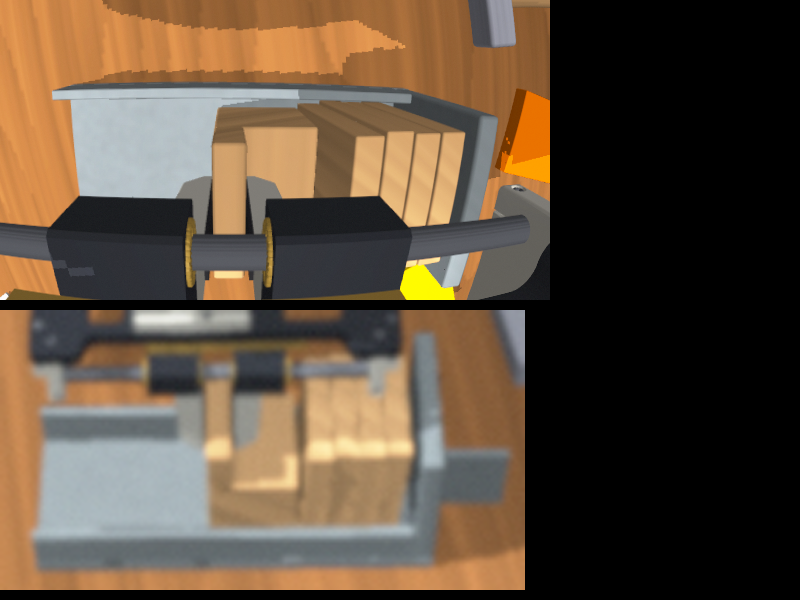

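The row is coming upright, with the keeper against it and a gap of about 10 mm left. Push on in small steps, watching the force.

```bash
python3 -m jog '[[[0,0.05,0],0],[[0,0.05,0],0],[[0,0.03,0],0],[[0,0,0],0],[[0,0,0],0]]'; python3 -m jog '[[[0,0.025,0],0],[[0,0.025,0],0],[[0,0,0],0]]'
```

```text
t: 18.42
tool_pos: [564.0, -134.4, 72.9]
tool_rot: [[0.149, 0.989, 0.0], [0.989, -0.149, -0.0], [-0.0, 0.0, -1.0]]
ft_force: [-0.8, -0.1, -2.1]
gripper_width: 13.9
gripper_force: 40.0
t: 18.8
tool_pos: [566.4, -134.7, 73.0]
tool_rot: [[0.149, 0.989, -0.002], [0.989, -0.149, 0.0], [0.0, -0.002, -1.0]]
ft_force: [-7.9, 1.9, 3.7]
gripper_width: 14.1
gripper_force: 40.0
```

```bash
python3 -m jog '[[[0,0.02,0],0],[[0,0.015,0],0],[[0,0,0],0],[[0,0,0],0]]'
python3 - <<'E'
from h import *
import pickle
s=monitor.state();c=snap('wrist');b=snap('side')
im=np.zeros((600,800,3),np.uint8); im[:300,:550]=c['image'][100:400,90:]
im[310:590,:525]=cv2.resize(b['image'][260:340,240:390],(525,280),interpolation=cv2.INTER_CUBIC)
cv2.imwrite('pics/w6.png',im[:,:,::-1])
E
```

```text
t: 19.3
tool_pos: [566.5, -134.7, 72.9]
tool_rot: [[0.149, 0.989, -0.007], [0.989, -0.149, 0.001], [0.0, -0.007, -1.0]]
ft_force: [-27.7, 4.3, 14.3]
gripper_width: 13.8
gripper_force: 40.0
```

View pics/w6.png

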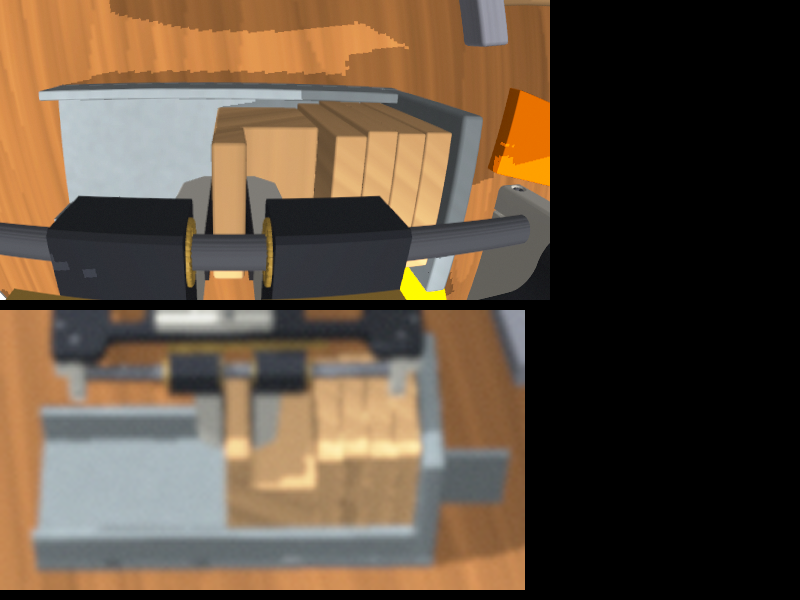

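The row is packed with no visible gaps and reads 28 N against the backstop. Ease off the preload, open partway, let it settle, then lift.

```bash
python3 -m jog '[[[0,-0.025,0],0],[[0,0,0],0],[[0,0,0],0]]'
python3 -m jog '[[[0,0,0],0],[[0,0,0],0],[[0,0,0],0],[[0,0,0],0],[[0,0,0],0]]' 0.35
python3 -m jog '[[[0,0,-0.05],0],[[0,0,-0.1],0],[[0,0,-0.2],0],[[0,0,-0.4],0],[[0,0,-0.6],0],[[0,0,-0.6],0],[[0,-0.8,-0.4],0],[[0,-0.8,0],0],[[0,-0.8,0],0],[[0,0,0],0]]'
python3 - <<'E'
from h import *
b=snap('side');a=snap('top')
im=np.zeros((600,800,3),np.uint8)
im[:373,:700]=cv2.resize(b['image'][260:340,240:390],(700,373),interpolation=cv2.INTER_CUBIC)
cv2.imwrite('pics/w7.png',im[:373,:700,::-1])
E
```

```text
t: 19.77
tool_pos: [566.4, -134.6, 72.8]
tool_rot: [[0.149, 0.989, -0.003], [0.989, -0.149, 0.001], [0.0, -0.003, -1.0]]
ft_force: [-13.2, 2.9, 5.0]
gripper_width: 14.0
gripper_force: 40.0
t: 20.4
tool_pos: [567.5, -134.9, 73.0]
tool_rot: [[0.149, 0.989, 0.0], [0.989, -0.149, -0.0], [-0.0, 0.0, -1.0]]
ft_force: [0.3, -0.3, -0.5]
gripper_width: 30.3
gripper_force: 0.0
t: 21.65
tool_pos: [423.4, -113.3, 215.7]
tool_rot: [[0.149, 0.989, 0.003], [0.989, -0.149, -0.001], [-0.001, 0.003, -1.0]]
ft_force: [-0.2, 0.9, -0.3]
gripper_width: 30.2
gripper_force: 0.0
```

View pics/w7.png

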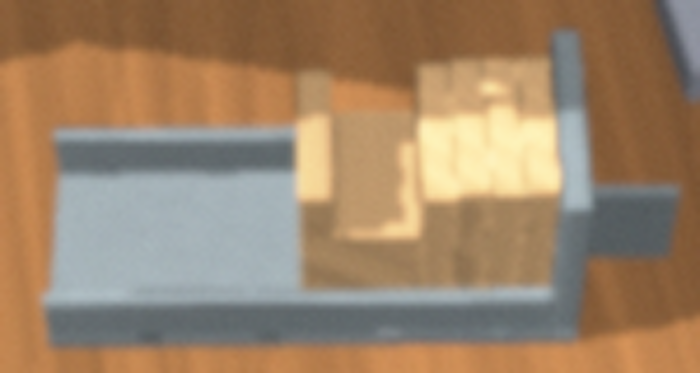

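All four blanks stand upright against the backstop, with the keeper standing flush against them and the robot clear.

```bash
python3 -c "
from plant import ticket; print(ticket.job_done())"
```

```text
the job is handed in; nothing more can be done
None
```

Handed in at about 22 s, with no verdict returned: the last picture shows the four blanks upright and packed against the backstop, the keeper standing against the front one after being stood on the bench and let go first, and the robot clear of everything.

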